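# Turn a blocked lens over in the turnover jig

## Task

Of the three lens blanks mounted on coloured blocks, take the one on the orange block and set it, lens side up, in the round pocket of the turnover jig's open plate. Then swing the plate by its red handle right over onto the jig's other half, so that the lens drops face-down into the black nest, and leave the plate lying closed over it. Leave the blue and green blocks where they are.

Things in the scene. Friction and masses are not known exactly. Their poses are not given: they have to be found in the camera images.
- orange_lens: Loose lens blank on an orange block, 60 g: a round block 54 mm in diameter and 14 mm high with a clear lens 44 mm in diameter and 6 mm high on top (20 mm in all), standing on the worktop lens up. Origin: centre of the block's underside; z points from block to lens. Grip it across the block's 54 mm. Its yaw does not matter.
- blue_lens: The same part on a blue block: a bystander, to be left alone.
- green_lens: The same part on a green block: a bystander, to be left alone.
- turnover: Fixed jig: grey base, 88 mm (x) by 200 mm (y), top 14 mm over the worktop. Origin: centre of its underside, z up. Hinge line along its x axis through y = 0, z = 30 mm. A hinged aluminium plate, 72 mm along x, lies open on the +y side. On the -y side the black nest, a ring 9 mm high, inner diameter 55 mm at its floor, 67 mm at the top; floor centre at [0, -50, 14] mm.
- pocket (a point): Centre of the pocket's floor on the hinged plate, 50 mm from the hinge; plate open: at [0, 50, 20] mm of the jig, level with the plate's face. Two white arc walls, 16 mm high, inner diameter 66 mm (flared to 74 mm at the top), stand on the hinge side and the far side; towards the jig's +x and -x the walls leave 45 mm gaps for the fingers, so jaws close along the jig's x axis.
- handle (a point): Centre of the handle: a red sleeve, 13 mm in diameter, 40 mm long, parallel to the hinge on the robot's side of the plate; only worktop below it. Plate open: at [-66, 84, 30] mm of the jig; it swings about the hinge on an 84 mm radius over z = 114 mm to [-66, -84, 30] mm. It turns freely on its pin: jaws closed on it from above along the jig's y axis stay upright all the way.
- flipper (a joint): Angle of the hinged plate (rad): 0 open on the jig's +y side, pi/2 upright, pi (its stop) turned right over onto the black nest. The plate weighs 0.24 kg, no spring, damped: let go short of upright it falls back open, beyond upright it sinks over by itself in about 2 s. A part in the pocket stays in past upright, then slides out face-down into the nest.

How it is judged:
On the way:
1. the orange block sits let go in the open plate's pocket, lens up (value of joint flipper below 0.15 rad and x of orange_lens in the frame of turnover between -0.015 and 0.015 m and y of orange_lens in the frame of turnover between 0.035 and 0.065 m and z of orange_lens in the frame of turnover below 0.026 m and angle between orange_lens's own z axis and vertical below 0.17 rad and contact force between the fingers and orange_lens below 0.3 N), for 0.2 s.
At the end, for the whole second after the job is handed in: The plate lies turned over on the nest (within 10 degrees of its stop), and under it the orange block rests in the black nest, lens down (within 10 degrees of level, within 12 mm of the nest's centre along each jig axis, and down on the nest's floor to 5 mm), at rest (value of joint flipper above 2.97 rad and x of orange_lens in the frame of turnover between -0.012 and 0.012 m and y of orange_lens in the frame of turnover between -0.062 and -0.038 m and z of orange_lens in the frame of turnover below 0.039 m and angle between orange_lens's own z axis and vertical above 2.97 rad and linear speed of orange_lens below 0.02 m/s); the robot touches nothing.
It fails at once if the blue or the green block is shifted by more than 30 mm (distance of any of blue_lens, green_lens from where it was at the start of the episode above 0.03 m).
It also fails if it takes over 58 s, if anything falls off the work surface, if the arm or the gripper's body presses on something with over 40 N, if the wrist force passes 120 N, or if a joint passes its speed limit or range.

## Robot

A 6-joint arm with a two-finger parallel gripper is mounted at the origin on a cart in front of the work surface, level with it; the furniture and walls round the work are solid. World frame = base frame: x ahead of the robot, y to its left, z up, the work surface at z = 0. Lengths are in m, angles in rad, forces in N, time in s.
With the tool pointing down it reaches from about 0.3 to 1 m from the base axis. Payload 5.1 kg.
Tool frame: the origin (TCP) lies between the finger pads; the fingertips stand 17 mm ahead of it and the grasp point (between the pads) lies 2 mm behind it; z points along the fingers, y is the direction in which the jaws open and shut (so a half turn about z gives the same grasp; the last joint's range is limited). The gripper opens to 95 mm and grips with 3 to 60 N. Pads are 20 mm wide; open, the fingers measure 119 mm over their backs; the gripper's body (75 mm by 180 mm) begins 59 mm behind the grasp point.
Start: joints at [1.141, 0.124, 1.65, -0, 1.367, -0.083], TCP at [0.221, 0.611, 0.232] pointing down, gripper open.
Joint ranges: [-2.61, 2.61], [-1.02, 2.33], [0.03, 2.71], [-1.35, 4.49], [0.32, 2.68], [-2.91, 2.91]. Speed limits (rad/s): [2.57, 2.57, 3.14, 3.14, 3.14, 3.14].

## Interface

Orientations are given as a rotation vector (axis times angle).
In Python, from plant import ctrl gives the robot as it stands.
- The arm moves only by the tool jog_arm, never from a script. Its argument "increments" is a list that holds one entry, the list of rows, each a list of 7 numbers: the shift along the tool's x, y, z in m, then the turn, a rotation vector about the tool's x, y, z in degrees, then the opening, from -1 (shut) to 1 (fully open). A call has 1 to 10 rows; each row is the pose to reach, as a shift and turn from the pose commanded when the call began, along the tool's axes at that moment; what a row does not reach only later rows make up. A row lasts 1/10 s, in which the tool goes at most 50 mm and 8.59 degrees, less where a joint would pass 70% of its speed; a pose out of reach is approached as far as the arm can. A call with a gripper value outside its range is refused whole. The fingers move at their own pace and stop on an object; "grip_force" is the grip in N (left out, the last holds). Time passes only in rows, so rows that repeat a pose let the fingers close. It gives the time, the measured TCP pose, the force and the opening at its end, in the units of the state.
- ctrl.read_state(): the state, without advancing time (a new reading comes with each control period).
- ctrl.snapshot(name): name is "side" or "top"; returns the picture (420x560x3 uint8, red, green, blue); there is no depth.
- ctrl.calibration(name): a dict with "fx", "fy", "cx", "cy" (pixels), "R" (3x3) and "t" (3): a world point X has camera coordinates R X + t. Camera axes: x right, y down, z forward; pixel columns grow to the right and rows downward; lengths in m; the calibration is good to about 2 mm. A picture is of the moment at which its call begins. calibration takes no time and is no camera call.
- ctrl.job_done(): hands the job in, once; it reports no verdict.
Trained networks look in the newest picture that a camera, given by its name, has taken for a name from the list of things; names that differ only in an ending like _2 or _b are one class to them, and where a whole thing is asked for, a point or a joint stands for the part that bears it (a point fixed in the world has none). Each returns a list of dicts, best first, with "confidence" (0 to 1); they miss things now and then, are a little off and sometimes report something else, mostly with a low value. They report only what shows in the picture. A call takes as long as a camera call.
- ctrl.boxes_of(camera, query): "rect" ([left, top, width, height] in pixels, round what is visible of it).
The state is a dict: "clock": time; "joints": joint angles; "qd": joint speeds; "joint_efforts": joint torques, N m; "position": TCP position; "ee_rot": TCP orientation; "wrist_force": force on the tool from outside, world axes, zero at the start; "torque": the same for the moment, N m; "opening": opening from 0.0 (shut) to 1.0 (fully open).
Only numpy, scipy, OpenCV 4.12 (cv2) and the standard library are available. Lean on these libraries where they do the work, as an engineer would, in place of code of your own. Each camera call takes 0.05 s, during which the arm holds its last target. There are 200 camera calls.

## Working session

There is one attempt and no reset: what is moved stays moved. The work goes in short steps, Python scripts to look and compute and a tool call to move; the robot and the scene stay as the last step left them, time stands still between calls to the robot, and variables do not carry over. Pictures are saved under pics/ and viewed, about 8 in all and at most 12, crops included, and the job is handed in when it is done.

Besides the shell and the picture viewer there is one more tool, called after "Request:" as name(argument=value, ...), one argument or row to a line, values as JSON. jog_arm: Moves the arm, as the interface text tells. Its arguments: {"type":"object","properties":{"increments":{"type":"array","items":{"type":"array","items":{"type":"array","items":{"type":"number"}}}},"grip_force":{"type":"number"}},"required":["increments"]}

```bash
mkdir -p pics
cat > h.py <<'E'
import numpy as np, cv2
from plant import ctrl
def snap(cam,name):
    im=ctrl.snapshot(cam); cv2.imwrite(f'pics/{name}.png',im[:,:,::-1]); return im
def ray(cam,u,v,z):
    c=ctrl.calibration(cam);R=np.array(c['R']);t=np.array(c['t'])
    d=R.T@np.array([(u-c['cx'])/c['fx'],(v-c['cy'])/c['fy'],1]);o=-R.T@t
    return o+d*(z-o[2])/d[2]
def proj(cam,X):
    c=ctrl.calibration(cam);p=np.array(c['R'])@np.array(X)+np.array(c['t'])
    return np.array([c['fx']*p[0]/p[2]+c['cx'],c['fy']*p[1]/p[2]+c['cy']])
E
python3 - <<'E'
from h import *
a=snap('top','t1');b=snap('side','s1')
for cam in('top','side'):
    c=ctrl.calibration(cam);print(cam,c['fx'],(-np.array(c['R']).T@np.array(c['t'])).round(3))
    for q in('orange_lens','blue_lens','turnover','pocket','handle'):
        print(q,[(np.round(d['rect'],1).tolist(),round(d['confidence'],2)) for d in ctrl.boxes_of(cam,q)[:3]])
s=ctrl.read_state();print(s['clock'],s['position'],s['ee_rot'])
E
```

```text
top 391.89666307136906 [ 0.376 -0.038  0.914]
orange_lens [([159.3, 210.9, 21.2, 20.3], 0.57)]
blue_lens [([201.4, 206.6, 23.6, 30.6], 0.75)]
turnover [([335.3, 163.5, 88.0, 53.9], 0.61)]
pocket []
handle [([339.4, 164.8, 42.6, 54.2], 0.94)]
side 451.1005122876718 [ 0.48  -0.916  0.574]
orange_lens [([262.5, 248.3, 64.4, 43.9], 0.67), ([259.1, 164.2, 18.2, 14.7], 0.57)]
blue_lens [([255.8, 180.5, 19.1, 18.5], 0.69)]
turnover [([260.2, 247.7, 69.1, 92.7], 0.85)]
pocket [([261.8, 247.7, 63.2, 45.1], 0.56)]
handle [([263.1, 248.6, 65.7, 45.0], 0.65)]
0.6 [0.22093299 0.61129096 0.23166644] [-5.42025341e-01 -3.09447439e+00 -2.22001103e-05]
```

View pics/t1.png

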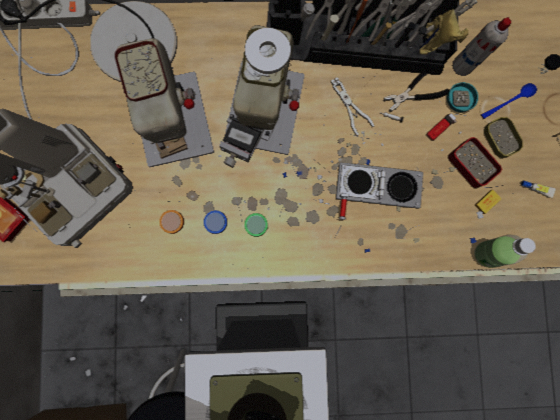

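View pics/s1.png

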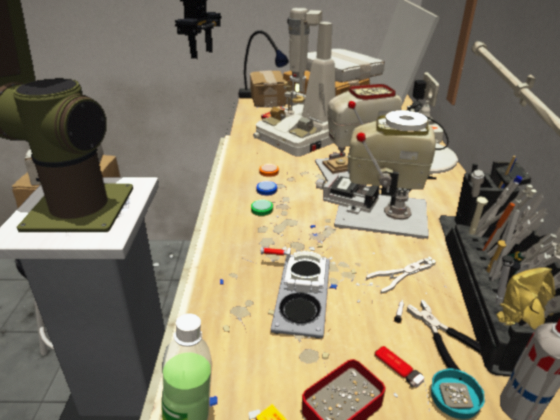

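The top view shows the orange block at about (171,221), the blue at (215,222) and the green at (257,225). The jig has its pocket at (360,181), nest at (402,187) and handle at (343,208). The side view agrees. Next I'll crop these and measure them.

Run:
```python
from h import *
im=cv2.imread('pics/t1.png');hsv=cv2.cvtColor(im,cv2.COLOR_BGR2HSV)
def blob(lo,hi,r,mask=None):
    x0,y0,x1,y1=r
    m=cv2.inRange(hsv[y0:y1,x0:x1],lo,hi)
    n,l,s,c=cv2.connectedComponentsWithStats(m);i=1+np.argmax(s[1:,4]);return s[i][:4]+[x0,y0,0,0],s[i][4],c[i]+[x0,y0]
for n,lo,hi,r,z in(('orange',(3,110,80),(16,255,255),(150,200,192,242),.014),('handle',(0,150,80),(8,255,255),(330,190,356,228),.03),
   ('pocket',(0,0,0),(180,255,60),(343,168,376,200),.02),('nest',(0,0,0),(180,255,60),(380,165,420,208),.02)):
    s,a,c=blob(lo,hi,r);print(n,s,a,c.round(1),ray('top',*(c),z).round(4))
for z in(.014,):
  print('orange box',ray('top',159,221,z),ray('top',184,221,z))
a=cv2.resize(im[145:235,320:440],None,fx=6,fy=6,interpolation=cv2.INTER_CUBIC);cv2.imwrite('pics/c1.png',a)
```

```text
orange [159 210  25  24] 168 [172.2 221.4] [0.4484 0.1826 0.014 ]
handle [340 199   7  18] 89 [342.9 207.2] [ 0.4688 -0.2078  0.03  ]
pocket [348 170  24  24] 441 [359.3 181.7] [ 0.5285 -0.2507  0.02  ]
nest [387 172  31  31] 726 [401.7 186.6] [ 0.5145 -0.3495  0.02  ]
orange box [0.45008436 0.21253436 0.014     ] [0.44851658 0.15578838 0.014     ]
```

View pics/c1.png

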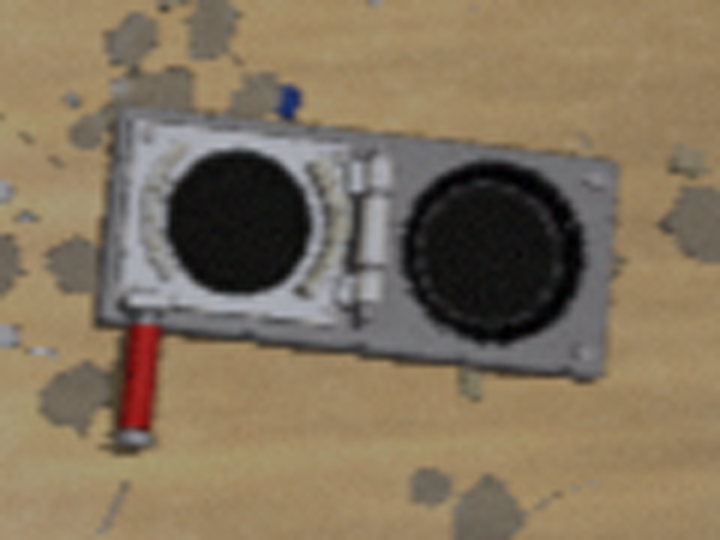

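```bash
cat >> h.py <<'E'
from scipy.spatial.transform import Rotation as Ro
def go(xyz,jaw=None):
    "shift in present tool axes to reach xyz; turn about tool z to reach jaw yaw (deg)"
    s=ctrl.read_state();R=Ro.from_rotvec(s['ee_rot']).as_matrix()
    d=R.T@(np.array(xyz)-s['position']);y=np.degrees(np.arctan2(R[1,1],R[0,1]))
    print('t',round(s['clock'],2),'pos',np.round(s['position'],4),'jaw',round(y,2),'shift',d.round(4),'turnz',None if jaw is None else round(y-jaw,2),'rotvec',np.round(s['ee_rot'],3))
PK=np.array([.5285,-.2507]);NE=np.array([.5145,-.3495]);C=(PK+NE)/2;ey=(PK-NE)/np.linalg.norm(PK-NE);ex=np.array([ey[1],-ey[0]])
def jig(x,y,z): return np.r_[C+x*ex+y*ey,z]
E
python3 -c "
from h import *
go([.33,.2,.23],-8.1);print(jig(-.068,.084,.03),np.degrees(np.arctan2(ex[1],ex[0])))"
```

```text
t 0.6 pos [0.2209 0.6113 0.2317] jaw 70.13 shift [-0.2424 -0.3497  0.0017] turnz 78.23 rotvec [-0.542 -3.094 -0.   ]
[ 0.46595768 -0.2073905   0.03      ] -8.065141180729249
```

Request:
jog_arm(
  increments=[
    [[-0.024, -0.035, 0, 0, 0, 7.8, 1], [-0.048, -0.07, 0, 0, 0, 15.6, 1], [-0.073, -0.105, 0, 0, 0, 23.5, 1], [-0.097, -0.14, 0, 0, 0, 31.3, 1], [-0.121, -0.175, 0, 0, 0, 39.1, 1], [-0.145, -0.21, 0, 0, 0, 46.9, 1], [-0.17, -0.245, 0, 0, 0, 54.7, 1], [-0.194, -0.28, 0, 0, 0, 62.6, 1], [-0.218, -0.315, 0, 0, 0, 70.4, 1], [-0.242, -0.35, 0, 0, 0, 78.2, 1]],
  ],
  grip_force=20,
)

```text
clock: 1.6
position: [0.3296, 0.1984, 0.232]
ee_rot: [2.377, 2.053, 0.002]
wrist_force: [0.6, 0.7, -0.6]
opening: 0.996
```

```bash
python3 -c "
from h import *
go([.4487,.186,.09],-8.1)"
```

```text
t 1.6 pos [0.3296 0.1984 0.232 ] jaw -8.35 shift [0.0049 0.1194 0.1421] turnz -0.25 rotvec [2.377e+00 2.053e+00 2.000e-03]
```

Request:
jog_arm(
  increments=[
    [[0.002, 0.04, 0.02, 0, 0, 0, 1], [0.004, 0.08, 0.05, 0, 0, 0, 1], [0.005, 0.119, 0.09, 0, 0, 0, 1], [0.005, 0.119, 0.13, 0, 0, 0, 1], [0.005, 0.119, 0.15, 0, 0, 0, 1], [0.005, 0.119, 0.15, 0, 0, 0, 1]],
  ],
)

```text
clock: 2.2
position: [0.4454, 0.187, 0.0777]
ee_rot: [-2.37, -2.057, 0.012]
wrist_force: [0.3, -0.2, -0.1]
opening: 0.999
```

```bash
python3 -c "
from h import *
go([.4487,.186,.019],-8.1)
a=snap('top','t2')[:,:,::-1];b=snap('side','s2')[:,:,::-1]
x=cv2.resize(a[150:270,90:290],(640,384),interpolation=2);y=cv2.resize(b[100:220,200:340],(448,384),interpolation=2)
cv2.imwrite('pics/c2.png',cv2.resize(np.hstack([x,y]),(800,282)))"
```

```text
t 2.2 pos [0.4454 0.187  0.0777] jaw -8.1 shift [-0.0003  0.0039  0.0587] turnz -0.0 rotvec [-2.37  -2.057  0.012]
```

View pics/c2.png

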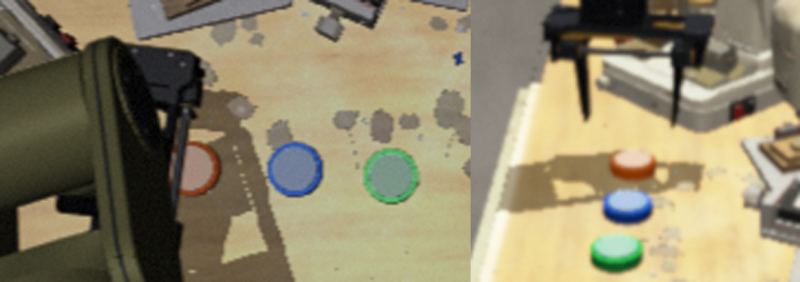

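The view shows the jaws straddling the orange block along world x, with blue clear of the hand, so I'll go down and grip.

Request:
jog_arm(
  increments=[
    [[0, 0.002, 0.02, 0, 0, 0, 1], [0, 0.002, 0.04, 0, 0, 0, 1], [0, 0.002, 0.052, 0, 0, 0, 1], [0, 0.002, 0.058, 0, 0, 0, 1], [0, 0.002, 0.058, 0, 0, 0, 0.3], [0, 0.002, 0.058, 0, 0, 0, -0.5], [0, 0.002, 0.058, 0, 0, 0, -0.5], [0, 0.002, 0.058, 0, 0, 0, -0.5], [0, 0.002, 0.058, 0, 0, 0, -0.5], [0, 0.002, 0.058, 0, 0, 0, -0.5]],
  ],
  grip_force=20,
)

```text
clock: 3.3
position: [0.4502, 0.1879, 0.0239]
ee_rot: [2.372, 2.059, 0.001]
wrist_force: [-0.7, 0.8, 0.5]
opening: 0.555
```

```bash
python3 -c "
from h import *
go([.5285,-.2507,.12],-8.1);s=ctrl.read_state();print(s['opening']*95,s['wrist_force'])"
```

```text
t 3.3 pos [0.4502 0.1879 0.0239] jaw -8.07 shift [-0.4232  0.1391 -0.0961] turnz 0.03 rotvec [2.372e+00 2.059e+00 1.000e-03]
52.6941246811716 [-0.74314411  0.76978131  0.52099892]
```

Request:
jog_arm(
  increments=[
    [[0, 0, -0.02, 0, 0, 0, -0.5], [0, 0, -0.05, 0, 0, 0, -0.5], [0, 0, -0.08, 0, 0, 0, -0.5], [0, 0, -0.1, 0, 0, 0, -0.5], [-0.03, 0.01, -0.1, 0, 0, 0, -0.5], [-0.065, 0.021, -0.1, 0, 0, 0, -0.5], [-0.1, 0.033, -0.1, 0, 0, 0, -0.5], [-0.14, 0.046, -0.1, 0, 0, 0, -0.5], [-0.18, 0.059, -0.1, 0, 0, 0, -0.5], [-0.22, 0.072, -0.1, 0, 0, 0, -0.5]],
  ],
)

```text
clock: 4.3
position: [0.4904, -0.0417, 0.1237]
ee_rot: [2.372, 2.06, 0.0]
wrist_force: [1.0, -0.0, -0.6]
opening: 0.547
```

```bash
python3 -c "
from h import *
go([.5285,-.2507,.12],-8.1);s=ctrl.read_state();print(s['opening']*95,s['wrist_force'])"
```

```text
t 4.3 pos [ 0.4904 -0.0417  0.1237] jaw -8.07 shift [-0.2016  0.067   0.0037] turnz 0.03 rotvec [2.372 2.06  0.   ]
51.925608531191195 [ 0.99385394 -0.01374854 -0.56614614]
```

Request:
jog_arm(
  increments=[
    [[-0.04, 0.013, 0, 0, 0, 0, -0.5], [-0.08, 0.027, 0, 0, 0, 0, -0.5], [-0.12, 0.04, 0, 0, 0, 0, -0.5], [-0.155, 0.052, 0, 0, 0, 0, -0.5], [-0.185, 0.061, 0, 0, 0, 0, -0.5], [-0.2, 0.067, 0, 0, 0, 0, -0.5], [-0.2, 0.067, 0.015, 0, 0, 0, -0.5], [-0.2, 0.067, 0.03, 0, 0, 0, -0.5], [-0.2, 0.067, 0.03, 0, 0, 0, -0.5]],
  ],
)

```text
clock: 5.2
position: [0.5262, -0.2447, 0.0893]
ee_rot: [-2.365, -2.056, 0.003]
wrist_force: [-1.2, 0.3, -1.3]
opening: 0.55
```

```bash
python3 -c "
from h import *
go([.5285,-.2507,.044],-8.1);s=ctrl.read_state();print(s['opening']*95,s['wrist_force'])
a=snap('top','t3')[:,:,::-1];b=snap('side','s3')[:,:,::-1]
x=cv2.resize(a[130:250,290:450],(512,384),interpolation=2);y=cv2.resize(b[170:350,200:360],(341,384),interpolation=2)
im=np.hstack([x,y]);cv2.imwrite('pics/c3.png',cv2.resize(im,(800,360)))"
```

```text
t 5.2 pos [ 0.5262 -0.2447  0.0893] jaw -8.0 shift [-0.0058  0.0035  0.0452] turnz 0.1 rotvec [-2.365 -2.056  0.003]
52.257874826607626 [-1.15981328  0.31562289 -1.33041765]
```

View pics/c3.png

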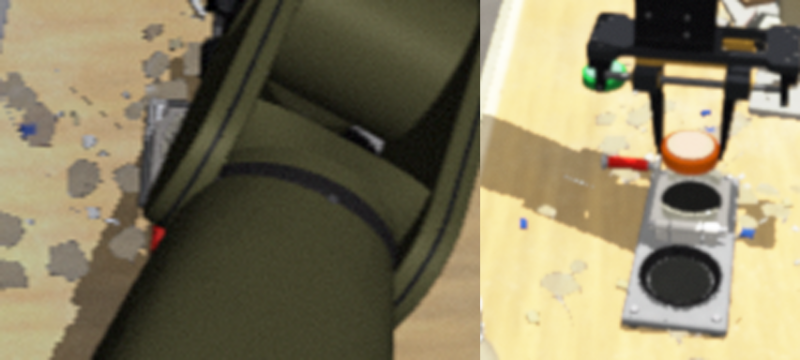

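```bash
python3 -c "
from h import *
go([.5285,-.2507,.044],-8.1);p=ctrl.read_state()['position']
im=cv2.imread('pics/s3.png');h=cv2.cvtColor(im,cv2.COLOR_BGR2HSV)
def big(m,off):
    n,l,s,c=cv2.connectedComponentsWithStats(m);i=1+np.argmax(s[1:,4]);return s[i][:4]+[*off,0,0],s[i][4],c[i]+off
s,a,c=big(cv2.inRange(h[215:290,260:310],(3,120,60),(18,255,255)),(260,215));print('orange',s,a,c,'TCP proj of block centre',proj('side',[*p[:2],p[2]-.024+.010]))
im=cv2.imread('pics/s1.png');h=cv2.cvtColor(im,cv2.COLOR_BGR2HSV)
s,a,c=big(cv2.inRange(h[255:283,285:328],(0,0,0),(180,255,60)),(285,255));print('pocket',s,a,c,ray('side',*c,.02))
s,a,c=big(cv2.inRange(h[285:330,270:330],(0,0,0),(180,255,60)),(270,285));print('nest',s,a,c,ray('side',*c,.019))
"
```

```text
t 5.3 pos [ 0.5278 -0.2456  0.092 ] jaw -7.98 shift [-0.005   0.0015  0.048 ] turnz 0.12 rotvec [-2.368e+00 -2.060e+00  1.000e-03]
orange [289 237  21  21] 187 [298.58823529 250.03743316] TCP proj of block centre [305.20164823 243.57952822]
pocket [292 262  27  13] 280 [305.25357143 268.10357143] [ 0.5297027  -0.24562064  0.02      ]
nest [280 293  40  30] 923 [299.59046587 307.54062839] [ 0.51501708 -0.34952189  0.019     ]
```

Request:
jog_arm(
  increments=[
    [[-0.004, 0.0015, 0.006, 0, 0, 0, -0.5], [-0.004, 0.0015, 0.016, 0, 0, 0, -0.5], [-0.004, 0.0015, 0.027, 0, 0, 0, -0.5], [-0.004, 0.0015, 0.037, 0, 0, 0, -0.5], [-0.004, 0.0015, 0.044, 0, 0, 0, -0.5], [-0.004, 0.0015, 0.047, 0, 0, 0, -0.5], [-0.004, 0.0015, 0.047, 0, 0, 0, -0.5], [-0.004, 0.0015, 0.047, 0, 0, 0, -0.5]],
  ],
)

```text
clock: 6.1
position: [0.5299, -0.2519, 0.0469]
ee_rot: [2.372, 2.059, 0.0]
wrist_force: [-0.1, 0.2, -0.4]
opening: 0.547
```

```bash
python3 -c "
from h import *
go([.5285,-.2507,.044],-8.1);s=ctrl.read_state();print(s['opening']*95,s['wrist_force'])
b=snap('side','s4')[:,:,::-1]
cv2.imwrite('pics/c4.png',cv2.resize(b[200:340,220:360],(600,600),interpolation=2))"
```

```text
t 6.1 pos [ 0.5299 -0.2519  0.0469] jaw -8.07 shift [ 0.001  -0.0016  0.0029] turnz 0.03 rotvec [2.372 2.059 0.   ]
51.96686001422329 [-0.08924326  0.2414853  -0.35033054]
```

View pics/c4.png

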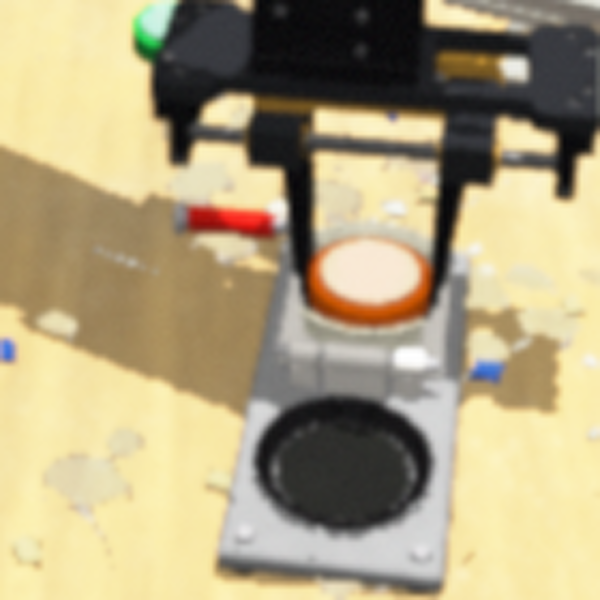

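The block hangs between the two arc walls, centred in the pocket and about 3 mm above the floor. I'll set it down and let go.

Request:
jog_arm(
  increments=[
    [[0, -0.001, 0.002, 0, 0, 0, -0.5], [0, -0.001, 0.003, 0, 0, 0, -0.5], [0, -0.001, 0.003, 0, 0, 0, 0.3], [0, -0.001, 0.003, 0, 0, 0, 0.6], [0, -0.001, 0.003, 0, 0, 0, 0.8], [0, -0.001, 0.003, 0, 0, 0, 0.8], [0, -0.001, -0.007, 0, 0, 0, 0.8], [0, -0.001, -0.037, 0, 0, 0, 0.8], [0, -0.001, -0.077, 0, 0, 0, 0.8], [0, -0.001, -0.107, 0, 0, 0, 0.8]],
  ],
)

```text
clock: 7.15
position: [0.5293, -0.2519, 0.1568]
ee_rot: [2.371, 2.058, 0.001]
wrist_force: [0.3, 0.9, -0.5]
opening: 0.898
```

```bash
python3 -c "
from h import *
go(jig(-.068,.084,.12),-98.1);go(jig(-.068,.084,.12),81.9);s=ctrl.read_state();print(s['joints'],s['opening']*95,s['wrist_force'])
b=snap('side','s5')[:,:,::-1]
cv2.imwrite('pics/c5.png',cv2.resize(b[200:340,220:360],(500,500),interpolation=2))"
```

```text
t 7.15 pos [ 0.5293 -0.2519  0.1568] jaw -8.07 shift [ 0.0352 -0.069   0.0366] turnz 90.03 rotvec [2.371e+00 2.058e+00 1.000e-03]
t 7.15 pos [ 0.5293 -0.2519  0.1568] jaw -8.07 shift [ 0.0352 -0.069   0.0366] turnz -89.97 rotvec [2.371e+00 2.058e+00 1.000e-03]
[-5.35780910e-01  4.12039448e-02  1.86755468e+00  3.69484971e-05
  1.23034296e+00 -3.94914837e-01] 85.34825384606543 [ 0.31192374  0.90955553 -0.52767305]
```

View pics/c5.png

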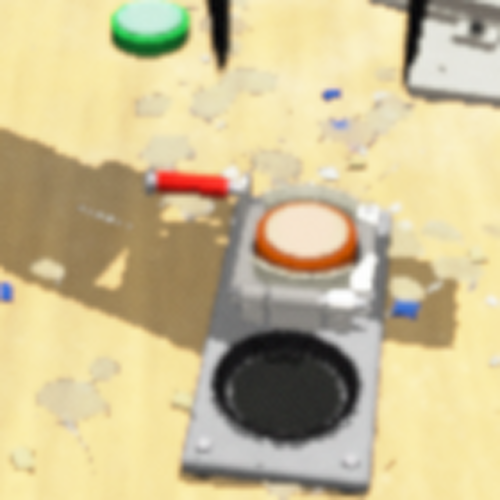

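The block sits lens up inside the pocket, let go. Next I'll turn the hand 90° and move above the handle.

Request:
jog_arm(
  increments=[
    [[0.004, -0.007, 0, 0, 0, 8.5, 0.5], [0.008, -0.014, 0, 0, 0, 17, 0.3], [0.012, -0.021, 0, 0, 0, 25.5, 0.2], [0.016, -0.028, 0, 0, 0, 34, 0.2], [0.02, -0.035, 0.005, 0, 0, 42.5, 0.2], [0.024, -0.042, 0.01, 0, 0, 51, 0.2], [0.027, -0.05, 0.015, 0, 0, 59.5, 0.2], [0.03, -0.058, 0.02, 0, 0, 68, 0.2], [0.033, -0.065, 0.03, 0, 0, 76.5, 0.2], [0.035, -0.069, 0.035, 0, 0, 85, 0.2]],
  ],
)

```text
clock: 8.2
position: [0.4646, -0.2068, 0.1184]
ee_rot: [-3.14, 0.094, 0.001]
wrist_force: [-1.0, 0.9, -0.2]
opening: 0.601
```

Request:
jog_arm(
  increments=[
    [[0, 0, 0, 0, 0, 5, 0.2], [0, 0, 0, 0, 0, 5, 0.2], [0, 0, 0, 0, 0, 5, 0.2]],
  ],
)

```text
clock: 8.5
position: [0.4655, -0.2074, 0.1192]
ee_rot: [3.134, -0.218, 0.001]
wrist_force: [-0.5, -1.4, -0.1]
opening: 0.602
```

```bash
python3 -c "
from h import *
go(jig(-.068,.084,.028),-98.1);s=ctrl.read_state();print(s['joints'],s['opening']*95,s['wrist_force'])"
```

```text
t 8.5 pos [ 0.4655 -0.2074  0.1192] jaw -97.96 shift [ 0.0004 -0.0001  0.0912] turnz 0.14 rotvec [ 3.134e+00 -2.180e-01  1.000e-03]
[-5.24433992e-01 -9.04115895e-02  2.06403457e+00  1.35082715e-05
  1.16709791e+00  1.18530530e+00] 57.19076077763636 [-0.46706135 -1.35786293 -0.09692005]
```

Request:
jog_arm(
  increments=[
    [[0, 0, 0.03, 0, 0, 0, 0.2], [0, 0, 0.06, 0, 0, 0, 0.2], [0, 0, 0.08, 0, 0, 0, 0.2], [0, 0, 0.09, 0, 0, 0, 0.2], [0, 0, 0.09, 0, 0, 0, 0.2], [0, 0, 0.09, 0, 0, 0, -1], [0, 0, 0.09, 0, 0, 0, -1], [0, 0, 0.09, 0, 0, 0, -1], [0, 0, 0.09, 0, 0, 0, -1], [0, 0, 0.09, 0, 0, 0, -1]],
  ],
  grip_force=15,
)

```text
clock: 9.5
position: [0.4656, -0.2074, 0.0292]
ee_rot: [3.133, -0.221, 0.001]
wrist_force: [0.6, -0.9, 0.3]
opening: 0.235
```

```bash
python3 -c "
from h import *
go(jig(-.068,.084,.028));s=ctrl.read_state();print(s['joints'],s['opening']*95,s['wrist_force'])
b=snap('side','s6')[:,:,::-1]
cv2.imwrite('pics/c6.png',cv2.resize(b[200:340,220:360],(500,500),interpolation=2))
R=Ro.from_rotvec(s['ee_rot']).as_matrix()
for k in range(0,19):
    th=np.radians(k*10);d=np.r_[0*ex+ (.084*np.cos(th)-.084)*ey,.084*np.sin(th)];print(k*10,(R.T@d).round(3))"
```

```text
t 9.5 pos [ 0.4656 -0.2074  0.0292] jaw -98.06 shift [ 0.0004 -0.      0.0012] turnz None rotvec [ 3.133e+00 -2.210e-01  1.000e-03]
[-5.24393064e-01  3.66685965e-02  2.11308908e+00 -3.36046459e-05
  9.90891519e-01  1.18717277e+00] 22.353331955500433 [ 0.59767068 -0.92705461  0.2882601 ]
0 [0. 0. 0.]
10 [ 0.     0.001 -0.015]
20 [ 0.     0.005 -0.029]
30 [ 0.     0.011 -0.042]
40 [ 0.     0.02  -0.054]
50 [ 0.     0.03  -0.064]
60 [ 0.     0.042 -0.073]
70 [ 0.     0.055 -0.079]
80 [ 0.     0.069 -0.083]
90 [ 0.     0.084 -0.084]
100 [ 0.     0.099 -0.083]
110 [ 0.     0.113 -0.079]
120 [ 0.     0.126 -0.073]
130 [ 0.     0.138 -0.064]
140 [ 0.     0.148 -0.054]
150 [ 0.     0.157 -0.042]
160 [ 0.     0.163 -0.029]
170 [ 0.     0.167 -0.015]
180 [-0.     0.168  0.   ]
```

View pics/c6.png

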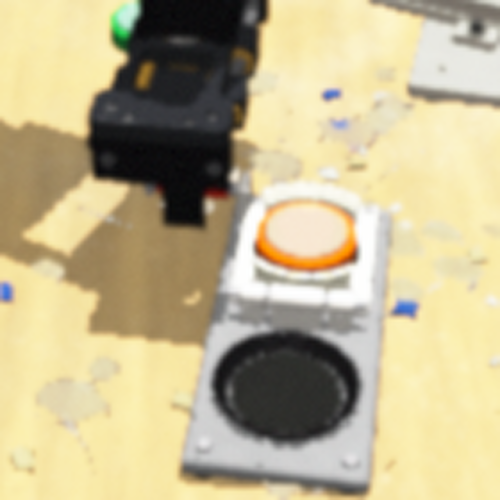

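The handle is between the jaws but the fingers are still closing, so I'll let them finish.

Request:
jog_arm(
  increments=[
    [[0, 0, 0, 0, 0, 0, -1], [0, 0, 0, 0, 0, 0, -1], [0, 0, 0, 0, 0, 0, -1], [0, 0, 0, 0, 0, 0, -1]],
  ],
)

```text
clock: 9.95
position: [0.4653, -0.2079, 0.0288]
ee_rot: [3.133, -0.221, 0.0]
wrist_force: [-1.8, -5.7, 1.0]
opening: 0.133
```

Request:
jog_arm(
  increments=[
    [[0, 0, -0.004, 0, 0, 0, -1], [0, 0.001, -0.01, 0, 0, 0, -1], [0, 0.002, -0.018, 0, 0, 0, -1], [0, 0.004, -0.026, 0, 0, 0, -1], [0, 0.007, -0.034, 0, 0, 0, -1], [0, 0.011, -0.042, 0, 0, 0, -1], [0, 0.015, -0.048, 0, 0, 0, -1], [0, 0.02, -0.054, 0, 0, 0, -1], [0, 0.025, -0.059, 0, 0, 0, -1], [0, 0.03, -0.064, 0, 0, 0, -1]],
  ],
)

```text
clock: 10.95
position: [0.4611, -0.2368, 0.0926]
ee_rot: [-3.133, 0.221, -0.0]
wrist_force: [2.4, -2.6, -6.4]
opening: 0.132
```

```bash
python3 -c "
from h import *
th=np.radians(50);go(jig(-.068,.084*np.cos(th),.029+.084*np.sin(th)));s=ctrl.read_state();print(s['opening']*95,s['wrist_force'])
b=snap('side','s7')[:,:,::-1]
cv2.imwrite('pics/c7.png',cv2.resize(b[180:340,220:380],(500,500),interpolation=2))"
```

```text
t 10.95 pos [ 0.4611 -0.2368  0.0926] jaw -98.07 shift [ 0.0007  0.0002 -0.0007] turnz None rotvec [-3.133  0.221 -0.   ]
12.583512763448574 [ 2.41545157 -2.60700957 -6.39295632]
```

View pics/c7.png

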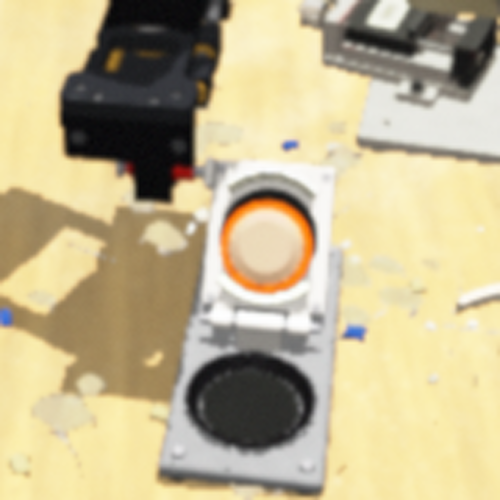

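The plate is up about 50° with the handle held and the block still seated, so I'll keep swinging.

Request:
jog_arm(
  increments=[
    [[0, 0.006, -0.004, 0, 0, 0, -1], [0, 0.012, -0.008, 0, 0, 0, -1], [0, 0.0185, -0.012, 0, 0, 0, -1], [0, 0.025, -0.0145, 0, 0, 0, -1], [0, 0.032, -0.017, 0, 0, 0, -1], [0, 0.039, -0.0185, 0, 0, 0, -1], [0, 0.0465, -0.0195, 0, 0, 0, -1], [0, 0.054, -0.02, 0, 0, 0, -1], [0, 0.061, -0.0195, 0, 0, 0, -1], [0, 0.0685, -0.0185, 0, 0, 0, -1]],
  ],
)

```text
clock: 12.0
position: [0.4513, -0.3056, 0.1116]
ee_rot: [3.133, -0.221, -0.0]
wrist_force: [-0.4, 0.7, 1.5]
opening: 0.132
```

Request:
jog_arm(
  increments=[
    [[0, 0.007, 0.0015, 0, 0, 0, -1], [0, 0.014, 0.004, 0, 0, 0, -1], [0, 0.021, 0.0065, 0, 0, 0, -1], [0, 0.0275, 0.01, 0, 0, 0, -1], [0, 0.0335, 0.014, 0, 0, 0, -1], [0, 0.0395, 0.0185, 0, 0, 0, -1], [0, 0.0445, 0.0235, 0, 0, 0, -1], [0, 0.05, 0.029, 0, 0, 0, -1], [0, 0.054, 0.0345, 0, 0, 0, -1], [0, 0.058, 0.041, 0, 0, 0, -1]],
  ],
)

```text
clock: 13.0
position: [0.4431, -0.3636, 0.0699]
ee_rot: [3.132, -0.221, 0.0]
wrist_force: [-3.0, -4.7, 2.7]
opening: 0.134
```

```bash
python3 -c "
from h import *
th=np.radians(150);go(jig(-.068,.084*np.cos(th),.029+.084*np.sin(th)));s=ctrl.read_state();print(s['opening']*95,s['wrist_force'])
b=snap('side','s8')[:,:,::-1]
cv2.imwrite('pics/c8.png',cv2.resize(b[180:340,220:380],(500,500),interpolation=2))"
```

```text
t 13.0 pos [ 0.4431 -0.3636  0.0699] jaw -98.06 shift [ 0.0007 -0.0011 -0.0011] turnz None rotvec [ 3.132 -0.221  0.   ]
12.69823803912994 [-3.03276068 -4.68922094  2.65936215]
```

View pics/c8.png

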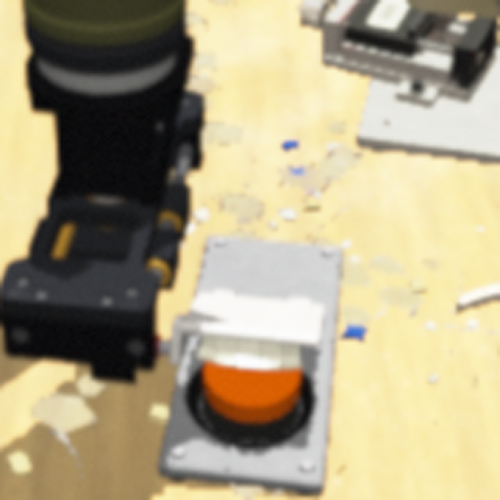

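The block has slid out lens down into the nest and the plate is at about 150°. I'll finish the closing and release.

Request:
jog_arm(
  increments=[
    [[0, 0.0025, 0.0055, 0, 0, 0, -1], [0, 0.0055, 0.012, 0, 0, 0, -1], [0, 0.0075, 0.019, 0, 0, 0, -1], [0, 0.009, 0.026, 0, 0, 0, -1], [0, 0.01, 0.033, 0, 0, 0, -1], [0, 0.0105, 0.0395, 0, 0, 0, -1], [0, 0.0105, 0.0395, 0, 0, 0, -1], [0, 0.0105, 0.0395, 0, 0, 0, -1]],
  ],
)

```text
clock: 13.85
position: [0.4416, -0.3741, 0.0296]
ee_rot: [3.131, -0.221, 0.001]
wrist_force: [-2.3, -8.1, -2.2]
opening: 0.134
```

```bash
python3 -c "
from h import *
go(jig(-.068,-.084,.029));s=ctrl.read_state();print(s['opening']*95,s['wrist_force'])"
```

```text
t 13.85 pos [ 0.4416 -0.3741  0.0296] jaw -98.06 shift [ 0.0008 -0.0005  0.0006] turnz None rotvec [ 3.131e+00 -2.210e-01  1.000e-03]
12.757390586449109 [-2.34502946 -8.0728939  -2.17575609]
```

Closed. Next I'll open, lift straight up and move back toward the robot, clear of both cameras' view of the jig.

Request:
jog_arm(
  increments=[
    [[0, 0, 0, 0, 0, 0, -0.4], [0, 0, 0, 0, 0, 0, 0], [0, 0, 0, 0, 0, 0, 0], [0, 0, 0, 0, 0, 0, 0], [0, 0, -0.02, 0, 0, 0, 0], [0, 0, -0.06, 0, 0, 0, 0], [0, 0, -0.11, 0, 0, 0, 0], [0, 0, -0.16, 0, 0, 0, 0], [0, -0.04, -0.2, 0, 0, 0, 0], [0, -0.08, -0.2, 0, 0, 0, 0]],
  ],
)

```text
clock: 14.85
position: [0.4554, -0.2951, 0.2376]
ee_rot: [3.127, -0.225, 0.015]
wrist_force: [0.5, 0.8, 0.5]
opening: 0.505
```

Request:
jog_arm(
  increments=[
    [[0, -0.05, 0, 0, 0, 0, 0], [0, -0.1, 0, 0, 0, 0, 0], [0, -0.15, 0, 0, 0, 0, 0], [0, -0.2, 0, 0, 0, 0, 0], [0, -0.25, 0, 0, 0, 0, 0], [0, -0.25, 0, 0, 0, 0, 0]],
  ],
)

```text
clock: 15.45
position: [0.4882, -0.0406, 0.2306]
ee_rot: [-3.133, 0.208, -0.0]
wrist_force: [-0.6, -0.7, -1.1]
opening: 0.504
```

```bash
python3 -c "
from h import *
a=snap('top','t9')[:,:,::-1];b=snap('side','s9')[:,:,::-1]
x=cv2.resize(a[130:250,150:450],(800,320),interpolation=2);y=cv2.resize(b[140:340,220:380],(224,280),interpolation=2)
y=cv2.resize(b[230:350,220:400],(420,280),interpolation=2);z=cv2.resize(b[140:230,220:342],(380,280),interpolation=2)
cv2.imwrite('pics/c9.png',np.vstack([x,np.hstack([y,z])]))
print(ctrl.read_state()['clock'],ctrl.read_state()['wrist_force'])"
```

```text
15.55 [ 0.59874691 -0.71846882  0.47307269]
```

View pics/c9.png

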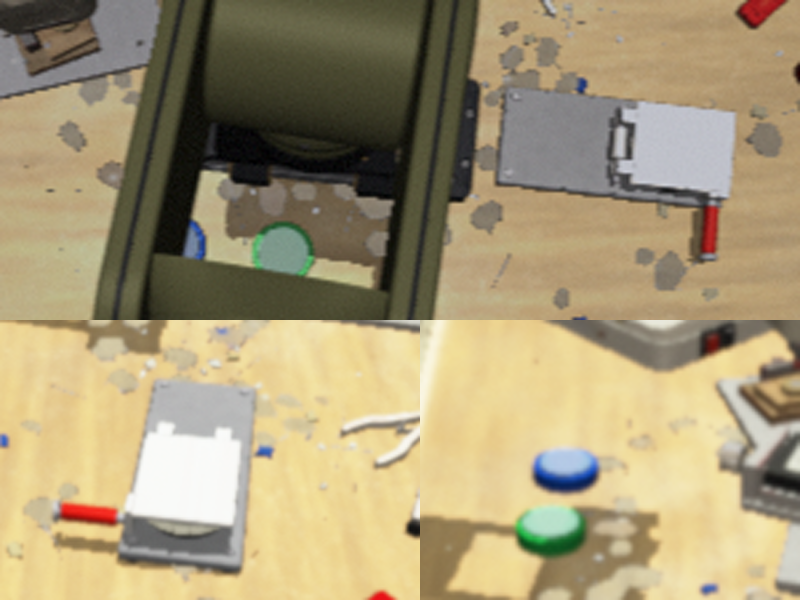

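The plate lies closed over the nest, the arm is clear, and blue and green haven't moved. As a last check I'll work out the handle height, which gives the plate angle.

```bash
python3 -c "
from h import *
P={}
for cam,f,(x0,y0,x1,y1) in(('top','t9',(400,195,430,235)),('side','s9',(235,295,275,320))):
    h=cv2.cvtColor(cv2.imread(f'pics/{f}.png'),cv2.COLOR_BGR2HSV)[y0:y1,x0:x1]
    n,l,s,c=cv2.connectedComponentsWithStats(cv2.inRange(h,(0,150,80),(8,255,255))|cv2.inRange(h,(174,150,80),(180,255,255)));i=1+np.argmax(s[1:,4]);P[cam]=c[i]+[x0,y0]
    print(cam,s[i],P[cam],'pred closed',proj(cam,jig(-.066,-.084,.03)))
M={}
for k in P:
    c=ctrl.calibration(k);K=np.array([[c['fx'],0,c['cx']],[0,c['fy'],c['cy']],[0,0,1]]);M[k]=K@np.c_[c['R'],c['t']]
X=cv2.triangulatePoints(M['top'],M['side'],P['top'],P['side']);print((X[:3]/X[3]).ravel(),jig(-.066,-.084,.03))
"
```

```text
top [13 12  7 18 94] [415.63829787 215.9787234 ] pred closed [415.6761347  215.90691899]
side [ 11  13  24  10 163] [257.50306748 312.6196319 ] pred closed [257.62140014 313.23356309]
[ 0.44415775 -0.37355282  0.03093927] [ 0.44436769 -0.37400945  0.03      ]
```

The handle is at z = 30.9 mm against 30 mm for fully closed, well under 1° from the stop. I'll hand in.

```bash
python3 -c "
from plant import ctrl
print(ctrl.job_done())"
```

```text
the job is handed in; nothing more can be done
None
```

I set the orange block lens up in the pocket and let it go. I then swung the plate over by its red handle and released it closed on the nest. The job was handed in at about 15.6 s on the robot clock, and the hand-in gives no verdict.

**Last checks:**
- **Plate:** from both cameras, the handle sits at z = 30.9 mm against 30 mm for fully closed, within 1 mm of its closed position in every direction.
- **Orange block:** I last saw it at about 150° of the swing, sliding face-down into the black nest. The closed plate hides it now, so its final rest is inferred from the plate lying flat.
- **Blue and green blocks:** they look unmoved in the pictures, though the arm partly hid the blue one from above. I did not measure their positions.
- **Arm:** it stands clear of everything, and the force readings stayed under 10 N wherever I read them.

No check failed. The only disagreement was a side-view measurement of the pocket, about 5 mm off along y. I put that down to the near wall hiding part of it and used the top view.

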